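Hold the display case open for the returning army

TASK

The blue figure in the dice tray is the last of the army: stand it upright in the empty place on the round display board. Then undo the glass case's worn bolt - its tip sags behind the bent-up lip of the keeper, so lift the knob while you pull it back - and swing the door about a hand's breadth ajar. The door closes itself, so finish while still holding it there, ready for me to come with the board in both hands, and leave everything else as it stands.

Things in the scene. Friction and masses are not known exactly. Their poses are not given: they have to be found in the camera images.
- hero_center (a point): the blue-cloaked figure with gold trim standing in the dice tray: 50 g, 78 mm tall, on a round base 40 mm across and 4 mm thick. Its body is round, 25 mm across from 4 to 56 mm above its underside; a head and a small raised sword above. The point is on its axis, 39 mm above its underside; z up. Its heading does not matter; a grip of 10 to 20 N from above at this height holds it well.
- tray: open wooden dice tray with a red felt floor, fixed: 180 mm (its x) by 150 mm (its y) outside, 45 mm high, walls and floor 8 mm thick. Origin: centre of its underside. The blue figure stands within 20 mm (x) and 15 mm (y) of its middle, the two dice lie near the two corners on its -y side.
- board: round dark-wood display board, fixed: 190 mm across, top 8 mm above the table, with four places 60 mm from its centre, each a pale wooden collar (50 mm inside, 57 mm outside, 4 mm high). Origin: centre of its underside; the empty place lies towards its +x, figures stand in those towards +y, -x and -y.
- board_place (a point): centre of the empty place on the board, on its floor, 8 mm above the table: the underside of the figure's base goes here, inside the collar (5 mm free all round).
- bolt_knob (a point): the brass bolt's knob: a round bar 14 mm across standing straight out from the door's face (to 63 mm, the last 5 mm a 20 mm cap). The point is on its axis, 40 mm out from the face; 30 to 55 mm out is free of the guides, to be pinched from above along the bolt. About 217 mm above the table, 43 mm below the case's top. Axes: x along the bar into the door, y along the bolt to its tip, z up.
- bolt (a joint): how far the bolt is drawn back along its length, in m: 0 to 0.003 at the start, 0.045 fully back. It slides towards the door's hinge with about 1.5 N of friction and stays where it is left. Unless the tip is lifted it catches on the keeper's lip at about 0.004; beyond 0.03 it is clear of the keeper and the door can open.
- bolt_lift (a joint): how far the drooping bolt is lifted, in rad: it swivels in its tail guide, 120 mm behind the knob when shut, and drops back to 0 by its weight (about 2 N at the knob); the worn front guide stops it at 0.085. The tip passes over the lip above about 0.035, with the knob raised more than 4 mm; 7 mm is right, 10 mm is the stop.
- case_door (a joint): door of the display case, in rad: 0 shut, grows as it opens (anticlockwise seen from above, away from the case). A spring hinge closes it (0.3 N m when shut, 0.5 N m at 0.4 rad). A hand's breadth ajar is about 0.38 (0.25 to 0.6 is right); 1.4 is its stop.
- door_hinge (a point): point on the door's upright hinge axis, in the plane of its face, 222 mm above the table. Axes turn with the door: y from hinge to free edge, x into the case, z up. The door is a dark metal frame with a clear pane, 297 mm wide, 16 mm thick, 34 to 248 mm above the table; the bolt runs 14 mm in front of its face, the knob 244 mm from the hinge when shut.
- door_edge (a point): point on the door's free edge, in the plane of its face, 299 mm from the hinge, 222 mm above the table.
- display_case: glass-sided display case on a dark wood base, fixed, 220 mm (its x) by 360 mm (its y) by 260 mm high, painted models inside. Origin: centre of its underside. Door and bolt are on its -x face, the hinge at its -y end, the keeper on the fixed stile at its +y end.
- mini_a: red figure on the board, same size as the blue one; origin under its base. To be left alone.
- mini_b: green horned beast on the board, same size; origin under its base. To be left alone.
- mini_c: grey-brown figure on the board, same size; origin under its base. To be left alone.
- die_a: purple die in the tray, 16 mm; origin under it. To be left alone.
- die_b: ivory die in the tray, 16 mm; origin under it. To be left alone.
- drink_can: red and silver drinks can, 66 mm across, 115 mm tall; origin under it. To be left alone.
- tape_measure: yellow tape measure, 65 by 35 by 60 mm, standing; origin under it. To be left alone.

How it is judged (in metres and radians):
On the way, in this order (a step that is already met when the one before it is completed fails the run):
1. the blue figure stands upright in the board's empty place, let go (horizontal distance between hero_center and board_place below 0.008 m and z of hero_center in the frame of board_place below 0.0415 m and angle between hero_center's own z axis and vertical below 0.1 rad and contact force between hero and the fingers below 0.05 N), for 0.2 s.
2. the bolt's tip is drawn back out of the keeper (value of joint bolt above 0.023 m), for 0.1 s.
At the end, for the whole second after the job is handed in: the robot still holds the door (more than 0.5 N on it), still and open between 0.25 and 0.6 rad (its free edge 75 to 170 mm out); the blue figure stands in the board's empty place within 8 mm of its centre, on the floor of the collar, tilted less than 0.1 rad (value of joint case_door between 0.25 and 0.6 rad and velocity of joint case_door between -0.05 and 0.05 rad/s and (contact force between case_door and the fingers above 0.5 N or contact force between case_door and the arm above 0.5 N) and horizontal distance between hero_center and board_place below 0.008 m and z of hero_center in the frame of board_place below 0.0415 m and angle between hero_center's own z axis and vertical below 0.1 rad); the arm keeps its last pose, push and grip.
It fails at once if the blue figure is tipped over (angle between hero_center's own z axis and vertical above 0.7 rad).
It fails at once if a figure on the board is pushed out of its place or tipped (distance of any of mini_a, mini_b, mini_c from where it was at the start of the episode above 0.015 m or angle between any of mini_a, mini_b, mini_c's own z axis and vertical above 0.4 rad).
It fails at once if a die, the can or the tape measure is moved by more than 20 mm (distance of any of die_a, die_b, drink_can, tape_measure from where it was at the start of the episode above 0.02 m).
It also fails if it takes over 54 s, if anything falls off the work surface, if the arm or the gripper's body presses on something with over 40 N, if the wrist force passes 120 N, or if a joint passes its speed limit or range.

ROBOT

A 6-joint arm with a two-finger parallel gripper is mounted at the origin on the work surface. World frame = base frame: x ahead of the robot, y to its left, z up, the work surface at z = 0. Lengths are in mm, angles in degrees, forces in N, time in s.
With the tool pointing down it reaches from about 350 to 850 mm from the base axis. Payload 8.1 kg.
Tool frame: the origin (TCP) lies at the very end of the fingers, on their centre line; the grasp point (between the pads) lies 19 mm behind it; z points along the fingers, y is the line along which they close (so a half turn about z gives the same grasp; the last joint's range is limited). The gripper opens to 85 mm and grips with 20 to 120 N. Pads are 22 mm wide; open, the fingers measure 114 mm over their backs; the gripper's body (76 mm by 85 mm) begins 54 mm behind the grasp point. The pads swing forward as they close: fully open they stand 13 mm farther back than shut.
Start: joints at [-4.893, 7.471, 85.268, -0, 87.261, -4.893], TCP at [600.004, 0.022, 231.292] pointing down, gripper open.
Joint ranges: [-169.43, 169.43], [-51.17, 129.36], [1.28, 143.12], [-76.62, 256.62], [0, 156.53], [-152.29, 152.29]. Speed limits (degrees/s): [136.94, 136.94, 159.86, 180, 180, 180].

INTERFACE

Orientations are given as [roll, pitch, yaw] about the fixed x, y, z axes, in that order (R = Rz(yaw) Ry(pitch) Rx(roll)).
In Python, from bench import * gives the robot as it stands.
- The arm moves only by the tool play_rows, never from a script. Its argument "increments" is a list of rows, each a list of 3 entries, a list of its own where there are three numbers: the gripper's target within -1 to 1 (fully open at 1, half-way at 0, shut at -1), then the shift along the tool's x, y, z in mm, then the turn about the tool's z in rad. A call has 1 to 12 rows; each row shifts and turns the commanded pose from where the row before left it, along the tool's axes as they then stand; what a row does not reach is not made up. A row lasts 1/12 s, in which the tool goes at most 41.7 mm and 7.16 degrees, less where a joint would pass 70% of its speed; a pose out of reach is approached as far as the arm can. A call is refused whole if a number of a shift passes 41.7 or a number of a turn 0.125, either way. A call with a gripper value outside its range is refused whole. The fingers move at their own pace and stop on an object; "force" is the grip in N (left out, the last holds). Time passes only in rows, so rows that do not move let the fingers close. It gives the time, the measured TCP pose, the force, the opening and the grip force at its end, in the units of the state.
- sense(): the state, without advancing time (a new reading comes with each control period).
- snapshot(name): name is "scene" or "side" or "wrist"; returns a dict with "color" (420x560x3 uint8, red, green, blue), "intrinsics" (3x3 intrinsics, pixels), "world_from_camera" (4x4, takes a point from camera to world coordinates). Camera axes: x right, y down, z forward; pixel columns grow to the right and rows downward; lengths in mm; the calibration is good to about 2 mm. A picture is of the moment at which its call begins. There is no depth.
- hand_in(): hands the job in; it is judged then, once.
Trained networks look in a picture, given as the dict that the camera call returned (one of the last four; its "shot" number tells which), for a name from the list of things; names that differ only in an ending like _2 or _b are one class to them, and where a whole thing is asked for, a point or a joint stands for the part that bears it (a point fixed in the world has none). Each returns a list of dicts, best first, with "p" (0 to 1); they miss things now and then, are a little off and sometimes report something else, mostly with a low value. They report only what shows in the picture. A call takes as long as a camera call.
- find_in(query, picture): "xyz" ([x, y, z] in mm, in the coordinates of the camera as it stood for that picture, good to about 4 mm: the middle of the surface that is visible of it).
- regions_of(query, picture): "mask" (420x560 bool, what is visible of it).
- pinpoint(query, picture): "xyz" ([x, y, z] in mm, in the coordinates of the camera as it stood for that picture, good to about 4 mm: a listed point, or the origin of a listed thing).
The state is a dict: "time": time; "joint_pos": joint angles; "qd": joint speeds; "joint_efforts": joint torques, N m; "tool_pos": TCP position; "tcp_rot": TCP orientation; "ft_force": force on the tool from outside, world axes, zero at the start; "wrist_torque": the same for the moment, N m; "finger_gap": finger opening in mm; "grip_force": force on a finger pad.
Only numpy, scipy, OpenCV 4.12 (cv2) and the standard library are available. Lean on these libraries where they do the work, as an engineer would, in place of code of your own. Each camera call takes 0.05 s, during which the arm holds its last target. There are 200 camera calls.

## Working session

There is one attempt and no reset: what is moved stays moved. The work goes in short steps, Python scripts to look and compute and a tool call to move; the robot and the scene stay as the last step left them, time stands still between calls to the robot, and variables do not carry over. Pictures are saved under pics/ and viewed, at most 10 in all, crops included, and the job is handed in when it is done.

Besides the shell and the picture viewer there is one more tool, called after ">>>" as name(argument=value, ...), one argument or row to a line, values as JSON. play_rows: Moves the arm, as the interface text tells. Its arguments: {"type":"object","properties":{"increments":{"type":"array","items":{"type":"array"}},"force":{"type":"number"}},"required":["increments"]}

```bash
mkdir -p pics; ls
cat > h.py <<'E'
from bench import *
import numpy as np, cv2
def W(s,p):
    return (s["world_from_camera"]@np.r_[np.array(p,float),1])[:3]
def pp(q,s,f=pinpoint):
    return [(np.round(W(s,d["xyz"]),1).tolist(),round(float(d["p"]),2)) for d in f(q,s)[:3]]
def save(s,n,sc=1): cv2.imwrite("pics/"+n,s["color"][:,:,::-1])
E
python3 - <<'E'
from h import *
a=[]
for c in ["scene","side"]:
    s=snapshot(c); a.append(s["color"]); print(c,s["world_from_camera"][:3].round(2).tolist(),s["intrinsics"].round(0).tolist())
    for q in ["hero_center","board_place","board","tray","bolt_knob","door_hinge","door_edge","display_case","mini_a","die_a","drink_can","tape_measure"]: print(q,pp(q,s))
    save(s,c+".png")
print(sense())
E
```

```text
pics
scene [[-0.48, 0.48, -0.74, 1363.88], [0.88, 0.26, -0.4, 452.5], [-0.0, -0.84, -0.55, 748.1]] [[437.0, 0.0, 282.0], [0.0, 437.0, 205.0], [0.0, 0.0, 1.0]]
hero_center [([625.3, 91.5, 47.3], 0.54)]
board_place [([505.3, 376.1, 9.7], 0.56)]
board [([448.6, 350.0, -1.7], 0.62), ([419.2, 403.0, 9.2], 0.44)]
tray [([629.3, 98.9, -0.3], 0.65), ([669.7, 35.2, 11.6], 0.21)]
bolt_knob [([624.3, -229.6, 213.7], 0.8)]
door_hinge [([373.7, -259.6, 221.5], 0.59), ([621.2, -229.5, 214.5], 0.54)]
door_edge [([678.5, -267.3, 223.7], 0.72)]
display_case [([548.9, -379.9, 1.3], 0.56)]
mini_a [([477.2, 296.8, 9.2], 0.65), ([422.3, 404.9, 7.6], 0.61)]
die_a [([543.8, 78.6, 11.1], 0.57), ([671.1, 34.0, 8.4], 0.39)]
drink_can [([778.0, -54.3, 1.2], 0.86), ([676.2, 338.5, 0.1], 0.36)]
tape_measure [([675.9, 337.0, -1.6], 0.56)]
side [[0.7, -0.42, 0.58, -166.5], [-0.72, -0.42, 0.56, -713.93], [0.01, -0.8, -0.59, 892.09]] [[489.0, 0.0, 280.0], [0.0, 489.0, 205.0], [0.0, 0.0, 1.0]]
hero_center [([633.3, 92.5, 48.5], 0.56), ([625.8, 100.5, 0.3], 0.19)]
board_place [([503.9, 373.9, 5.9], 0.91)]
board [([444
[... 354 characters left out ...]
 0.59)]
{'time': 1.3, 'joint_pos': array([-4.89178101e+00,  7.47225780e+00,  8.52658514e+01, -2.75235165e-03,
        8.72613822e+01, -4.89186051e+00]), 'qd': array([ 0.01022566, -0.08477479, -0.1004023 ,  0.04046703, -0.01756332,
        0.05105883]), 'joint_efforts': array([-2.16067865e-04, -5.69314563e+01, -5.00854075e+01, -1.76621338e-04,
        1.44314970e-03, -4.52829693e-05]), 'tool_pos': array([6.00015744e+02, 1.68157839e-02, 2.31299531e+02]), 'tcp_rot': array([1.79999728e+02, 2.78256411e-03, 9.00002110e+01]), 'ft_force': array([-0.64657819, -0.52868311, -0.32533682]), 'wrist_torque': array([-0.0378565 , -0.00802182, -0.01493109]), 'grip_force': 0.0, 'finger_gap': 85.14489678934267}
```

View pics/scene.png

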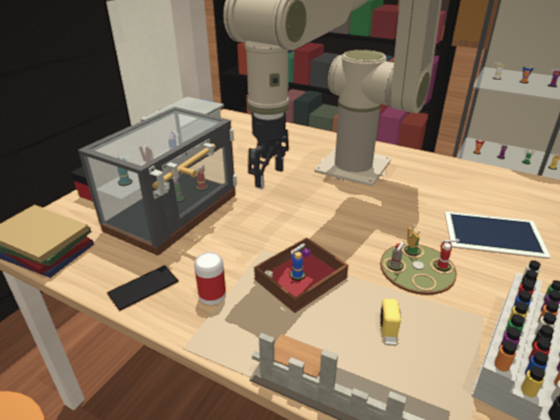

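View pics/side.png

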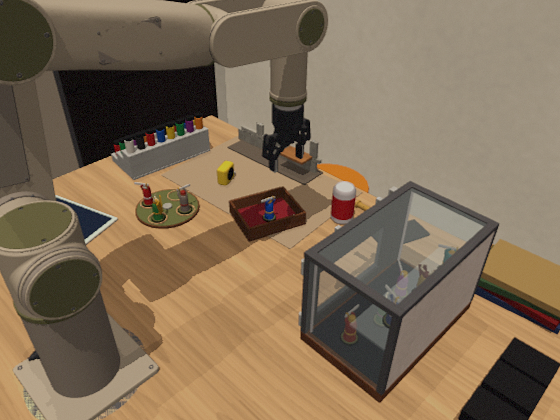

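The scene view shows the tray with the blue hero at about (297,268), the board at (418,268) with its empty place at about (425,283), and the case with its brass bolt at (180,165). The side view agrees with this. The case door faces +y, and its hinge is on the robot side.

>>> play_rows(
  increments=[
    [0.4, [31, 10, -5], 0],
    [0.4, [31, 10, 0], 0],
    [0.4, [31, 9, 0], 0],
    [0.4, [0, 0, 20], 0],
    [0.4, [0, 0, 20], 0],
    [0.4, [0, 0, 0], 0],
    [0.4, [0, 0, 0], 0],
  ],
  force=15,
)

```text
time: 1.88
tool_pos: [627.8, 93.0, 194.8]
tcp_rot: [-179.8, 0.0, 90.0]
ft_force: [-0.6, 0.0, 1.7]
finger_gap: 59.7
grip_force: 0.0
```

Run:
```python
from h import *
s=snapshot("wrist"); print(s["world_from_camera"][:3].round(2).tolist())
for q in ["hero_center","tray","die_a","board_place"]: print(q,pp(q,s))
save(s,"w1.png"); t=sense(); print(t["tool_pos"],t["tcp_rot"],t["finger_gap"])
```

```text
[[1.0, 0.0, -0.0, 628.64], [-0.0, -0.95, -0.32, 175.95], [-0.0, 0.32, -0.95, 336.85]]
hero_center [([629.5, 89.3, 48.6], 0.9)]
tray [([625.2, 103.2, -0.6], 0.64)]
die_a [([547.5, 76.7, 3.9], 0.85), ([673.2, 34.0, 10.7], 0.56)]
board_place []
[629.84931381  92.6882674  198.13847429] [ 1.79852011e+02 -1.19598296e-02  8.99639600e+01] 59.91046933649064
```

View pics/w1.png

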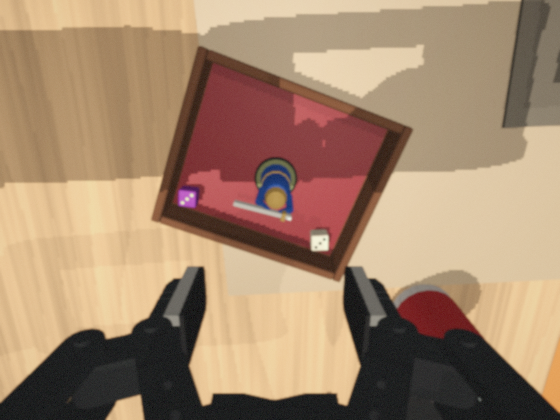

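The wrist view shows the hero's base ring at about (275,177) and its head at (275,198). The dice are at (187,197) and (319,240), well clear of the fingers. I'll check the ring by my own back-projection.

```bash
cat >> h.py <<'E'
def ray(s,uv,z):
    T=s["world_from_camera"]; d=T[:3,:3]@np.linalg.inv(s["intrinsics"])@np.r_[uv,1.]; o=T[:3,3]
    return (o+d*(z-o[2])/d[2]).round(1)
E
python3 - <<'E'
from h import *
s=snapshot("wrist"); print(s["intrinsics"].round(0).tolist())
m=regions_of("hero_center",s)[0]["mask"]; ys,xs=np.nonzero(m); print(xs.min(),xs.max(),ys.min(),ys.max())
up=np.nonzero(m[ys.min()+18])[0]; print(up.min(),up.max())
print(ray(s,(275,177),12),ray(s,(275,198),75),ray(s,(275,190),56),pp("hero_center",s))
E
```

```text
[[360.0, 0.0, 274.0], [0.0, 360.0, 205.0], [0.0, 0.0, 1.0]]
231 292 156 218
252 292
[631.2  91.9  12. ] [631.   91.3  75. ] [631.   92.1  56. ] [([628.4, 89.2, 44.5], 0.82), ([785.1, -53.7, 3.8], 0.68)]
```

>>> play_rows(
  increments=[
    [0.4, [-1.5, 1, 30], 0],
    [0.4, [0, 0, 30], 0],
    [0.4, [0, 0, 30], 0],
    [0.4, [0, 0, 30], 0],
    [0.4, [0, 0, 25], 0],
    [0.4, [0, 0, 25], 0],
    [0.4, [0, 0, 0], 0],
    [0.4, [0, 0, 0], 0],
    [0.4, [0, 0, 0], 0],
  ],
  force=20,
)

```text
time: 3.03
tool_pos: [631.2, 91.5, 28.1]
tcp_rot: [179.9, -0.0, 90.0]
ft_force: [0.1, -0.2, 0.2]
finger_gap: 59.7
grip_force: 0.0
```

>>> play_rows(
  increments=[
    [-0.2, [0, 0, 0], 0],
    [-0.6, [0, 0, 0], 0],
    [-1, [0, 0, 0], 0],
    [-1, [0, 0, 0], 0],
    [-1, [0, 0, 0], 0],
    [-1, [0, 0, 0], 0],
    [-1, [0, 0, 0], 0],
    [-1, [0, 0, 0], 0],
    [-1, [0, 0, 0], 0],
    [-1, [0, 0, 0], 0],
  ],
)

```text
time: 3.87
tool_pos: [631.4, 91.6, 28.4]
tcp_rot: [179.8, -0.0, 90.0]
ft_force: [-0.7, 0.6, 5.9]
finger_gap: 24.7
grip_force: 19.5
```

>>> play_rows(
  increments=[
    [-1, [0, 0, -20], 0],
    [-1, [0, 0, -30], 0],
    [-1, [0, 0, -35], 0],
    [-1, [0, 0, -35], 0],
    [-1, [35, -16, -10], 0],
    [-1, [35, -16, 0], 0],
    [-1, [35, -16, 0], 0],
    [-1, [35, -16, 0], 0],
    [-1, [35, -16, 0], 0],
    [-1, [35, -16, 0], 0],
    [-1, [35, -16, 0], 0],
    [-1, [38, -16, 0], 0],
  ],
)

```text
time: 4.87
tool_pos: [501.2, 375.9, 157.1]
tcp_rot: [179.9, -0.0, 90.0]
ft_force: [1.3, -0.4, -0.9]
finger_gap: 24.6
grip_force: 20.0
```

>>> play_rows(
  increments=[
    [-1, [0, 0, 0], 0],
    [-1, [0, 0, 0], 0],
    [-1, [0, 0, 0], 0],
  ],
)

```text
time: 5.12
tool_pos: [502.1, 374.4, 156.6]
tcp_rot: [180.0, 0.0, 90.1]
ft_force: [-0.6, -0.6, -0.4]
finger_gap: 24.6
grip_force: 20.0
```

Run:
```python
from h import *
for c in ["wrist","scene","side"]:
    s=snapshot(c)
    for q in ["hero_center","board_place","board"]: print(c,q,pp(q,s))
    if c=="wrist": save(s,"w2.png")
    if c=="side": save(s,"s2.png")
t=sense(); print(t["tool_pos"],t["tcp_rot"],t["finger_gap"])
```

```text
wrist hero_center [([504.1, 371.7, 175.9], 0.73)]
wrist board_place [([502.1, 375.6, 7.2], 0.86), ([452.7, 345.7, 1.9], 0.25)]
wrist board [([452.3, 350.2, 2.3], 0.8), ([503.8, 375.7, 8.7], 0.41)]
scene hero_center [([503.3, 375.4, 170.7], 0.62)]
scene board_place [([505.2, 374.2, 9.3], 0.95)]
scene board [([451.3, 348.7, -3.9], 0.71)]
side hero_center [([504.1, 372.5, 178.0], 0.69), ([477.1, 289.1, 10.9], 0.21)]
side board_place [([504.5, 371.9, 6.6], 0.79), ([621.9, 99.2, 3.2], 0.19)]
side board [([446.2, 346.0, -2.2], 0.88)]
[502.09982055 374.37487896 156.30167366] [-1.79999543e+02 -6.45418259e-04  8.99864995e+01] 24.519850648309784
```

View pics/w2.png

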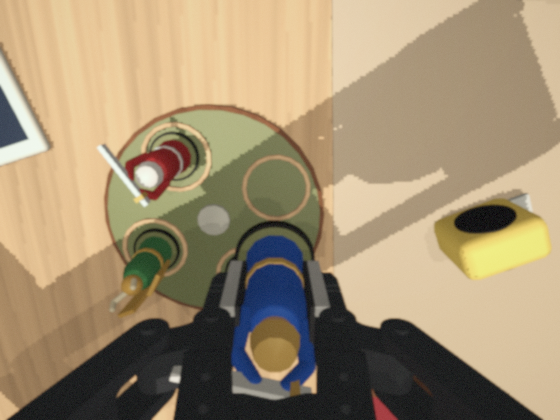

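The wrist view shows the empty collar ring centred at about (276,188). The hero is in the fingers, its base ring arc at about (275,250).

Run:
```python
from h import *
s=snapshot("wrist"); print(ray(s,(276.5,188),11), ray(s,(213.5,220),8), ray(s,(275,252),138))
g=cv2.cvtColor(s["color"],cv2.COLOR_RGB2GRAY)
c=cv2.HoughCircles(g[140:235,225:330],cv2.HOUGH_GRADIENT,1,5,param1=80,param2=12,minRadius=26,maxRadius=38); print(c[0][:4]+[225,140,0])
```

```text
[504.2 374.6  11. ] [449.8 345.    8. ] [502.7 378.4 138. ]
[[275.5        185.5         30.79999924]
 [279.5        181.5         36.29999924]
 [276.5        190.5         30.79999924]
 [271.5        179.5         37.40000153]]
```

>>> play_rows(
  increments=[
    [-1, [0, 1.8, 25], 0],
    [-1, [0, 0, 25], 0],
    [-1, [0, 0, 25], 0],
    [-1, [0, 0, 20], 0],
    [-1, [0, 0, 12], 0],
    [-1, [0, 0, 8], 0],
    [-1, [0, 0, 6], 0],
    [-1, [0, 0, 4], 0],
    [-1, [0, 0, 2], 0],
    [-1, [0, 0, 0], 0],
    [-1, [0, 0, 0], 0],
  ],
)

```text
time: 6.68
tool_pos: [504.4, 374.9, 30.3]
tcp_rot: [179.9, -0.0, 90.0]
ft_force: [-0.4, 0.2, -0.6]
finger_gap: 24.5
grip_force: 20.0
```

Run:
```python
from h import *
for c in ["wrist","side","scene"]:
    s=snapshot(c)
    for q in ["hero_center","board_place"]: print(c,q,pp(q,s))
    if c=="wrist": save(s,"w3.png")
```

```text
wrist hero_center [([507.3, 373.6, 49.0], 0.88)]
wrist board_place []
side hero_center [([508.3, 375.2, 50.7], 0.7), ([400.8, 319.9, 7.6], 0.42)]
side board_place [([502.6, 372.8, 9.0], 0.79), ([624.3, 102.8, 4.4], 0.74)]
scene hero_center [([504.8, 371.7, 47.6], 0.55)]
scene board_place [([505.0, 370.4, 8.9], 0.81), ([776.9, -57.2, -1.8], 0.21)]
```

View pics/w3.png

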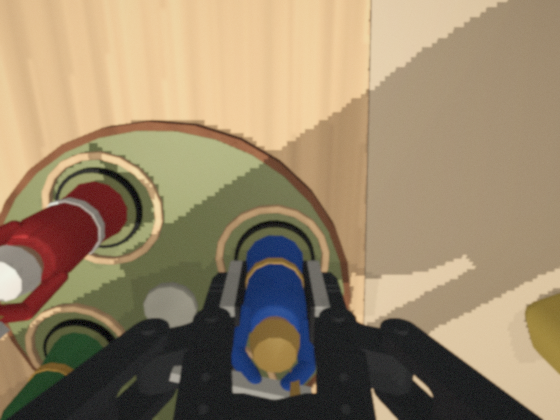

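The base ring sits centred in the collar, with about 15 px on each visible side. I'll lower the last bit and release.

>>> play_rows(
  increments=[
    [-1, [0, 0, 1], 0],
    [-1, [0, 0, 0.7], 0],
    [-1, [0, 0, 0], 0],
    [-0.4, [0, 0, 0], 0],
    [-0.2, [0, 0, 0], 0],
    [0, [0, 0, 0], 0],
    [0.1, [0, 0, 0], 0],
    [0.2, [0, 0, 0], 0],
    [0.2, [0, 0, 0], 0],
    [0.2, [0, 0, 0], 0],
    [0.2, [0, 0, 0], 0],
    [0.2, [0, 0, 0], 0],
  ],
)

```text
time: 8.13
tool_pos: [503.8, 374.5, 27.6]
tcp_rot: [180.0, 0.0, 90.0]
ft_force: [-0.6, -0.0, 0.6]
finger_gap: 50.7
grip_force: 0.0
```

>>> play_rows(
  increments=[
    [0.2, [0, 0, -10], 0],
    [0.2, [0, 0, -25], 0],
    [0.2, [0, 0, -30], 0],
    [0.2, [0, 0, -35], 0],
    [0.2, [0, 0, -35], 0],
    [0.2, [0, 0, -10], 0],
    [0.2, [0, 0, 0], 0],
    [0.2, [0, 0, 0], 0],
  ],
)

```text
time: 8.8
tool_pos: [504.4, 374.9, 174.1]
tcp_rot: [179.9, -0.1, 90.0]
ft_force: [-0.4, -0.2, 0.0]
finger_gap: 51.3
grip_force: 0.0
```

Run:
```python
from h import *
for c in ["wrist","side","scene"]:
    s=snapshot(c)
    for q in ["hero_center","board_place"]: print(c,q,pp(q,s))
    if c=="wrist": save(s,"w4.png")
```

```text
wrist hero_center [([506.7, 371.9, 48.7], 0.56)]
wrist board_place []
side hero_center [([509.7, 376.5, 50.1], 0.58)]
side board_place [([502.7, 375.1, 7.9], 0.79)]
scene hero_center [([374.4, -260.1, 222.3], 0.64), ([504.1, 372.4, 45.7], 0.55)]
scene board_place [([504.7, 377.1, 9.3], 0.82)]
```

View pics/w4.png

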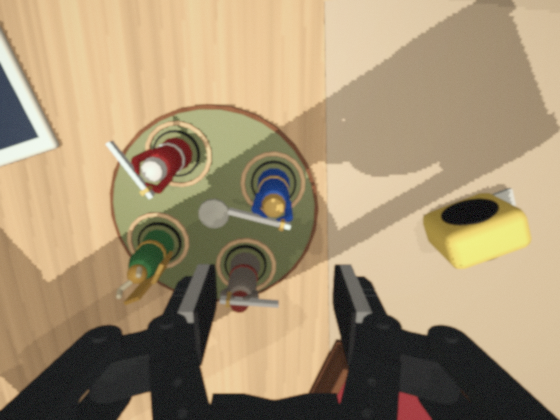

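The wrist view shows the blue figure upright and centred in its collar at about (270,183). The other three are undisturbed. Next is the bolt.

>>> play_rows(
  increments=[
    [0.2, [-20, 5, -20], 0],
    [0.2, [-36, 8, -15], 0],
    [0.2, [-36, 8, -15], 0],
    [0.2, [-36, 8, -15], 0],
    [0.2, [-36, 8, -15], 0],
    [0.2, [-36, 8, -15], 0],
    [0.2, [-36, 8, -15], 0],
    [0.2, [-36, 8, -15], 0],
    [0.2, [-36, 8, -15], 0],
    [0.2, [-36, 8, -6], 0],
    [0.2, [-36, 8, 0], 0],
    [0.2, [-36, 8, 0], 0],
  ],
)

```text
time: 10.25
tool_pos: [597.3, -43.4, 319.6]
tcp_rot: [179.9, 0.0, 90.0]
ft_force: [0.1, 0.2, -0.6]
finger_gap: 51.4
grip_force: 0.0
```

>>> play_rows(
  increments=[
    [0.2, [-36, 8, 0], 0],
    [0.2, [-36, 8, 0], 0],
    [0.2, [-36, 8, 0], 0],
    [0.2, [-36, 8, 0], 0],
    [0.2, [0, 0, 0], 0],
    [0.2, [0, 0, 0], 0],
    [0.2, [0, 0, 0], 0],
  ],
)

```text
time: 10.83
tool_pos: [628.7, -185.4, 318.1]
tcp_rot: [-180.0, -0.0, 90.0]
ft_force: [0.8, 1.2, 0.0]
finger_gap: 51.3
grip_force: 0.0
```

Run:
```python
from h import *
for c in ["wrist","side","scene"]:
    s=snapshot(c)
    for q in ["bolt_knob","door_hinge","door_edge"]: print(c,q,pp(q,s))
    if c=="wrist": save(s,"w5.png")
```

```text
wrist bolt_knob [([623.8, -226.5, 212.0], 0.65)]
wrist door_hinge []
wrist door_edge [([677.5, -266.7, 218.6], 0.97)]
side bolt_knob [([619.7, -234.0, 217.8], 0.42)]
side door_hinge []
side door_edge []
scene bolt_knob [([625.4, -229.0, 212.3], 0.71), ([501.4, 375.3, 46.8], 0.31)]
scene door_hinge [([374.6, -262.3, 224.9], 0.61)]
scene door_edge [([677.9, -266.4, 224.0], 0.6)]
```

View pics/w5.png

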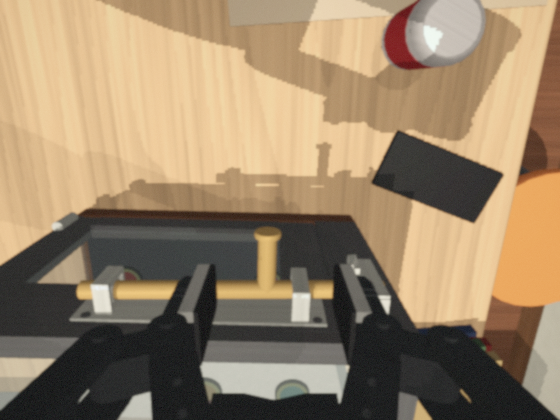

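The wrist view shows the knob bar from the bolt at (267,288) to its cap at (267,235). The front guide is just to its right at (300,295), and the keeper is beyond that under the right finger.

Run:
```python
from h import *
s=snapshot("wrist")
for uv in [(267,236),(267,262),(267,288),(85,290),(300,283),(82,212),(350,218)]: print(uv,ray(s,uv,217))
print(sense()["tool_pos"])
```

```text
(267, 236) [ 623.7 -209.2  217. ]
(267, 262) [ 623.5 -230.6  217. ]
(267, 288) [ 623.4 -253.1  217. ]
(85, 290) [ 482.  -254.9  217. ]
(300, 283) [ 648.9 -248.7  217. ]
(82, 212) [ 490.8 -190.4  217. ]
(350, 218) [ 683.8 -195.1  217. ]
[ 628.78881439 -185.41190962  318.61380704]
```

>>> play_rows(
  increments=[
    [-0.1, [-20, -5.3, 0], 0],
    [-0.1, [-18.6, 0, 0], 0],
    [-0.1, [0, 0, 25], 0],
    [-0.1, [0, 0, 30], 0],
    [-0.1, [0, 0, 30], 0],
    [-0.1, [0, 0, 20], 0],
    [-0.1, [0, 0, 10], 0],
    [-0.1, [0, 0, 5], 0],
    [-0.1, [0, 0, 0], 0],
    [-0.1, [0, 0, 0], 0],
    [-0.1, [0, 0, 0], 0],
  ],
)

```text
time: 12.4
tool_pos: [624.6, -224.5, 201.0]
tcp_rot: [179.8, 0.1, 90.0]
ft_force: [0.0, 0.5, 0.3]
finger_gap: 38.5
grip_force: 0.0
```

Run:
```python
from h import *
print(sense()["tool_pos"],sense()["ft_force"])
s=snapshot("wrist"); save(s,"w6.png")
```

```text
[ 624.59663912 -224.53301327  200.99088189] [0.03253055 0.49539693 0.31889556]
```

View pics/w6.png

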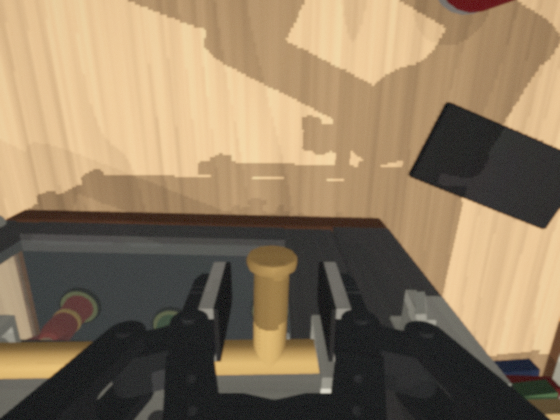

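The wrist view shows the knob bar at (270,300) centred between the fingers, with the cap inside reach and the guides clear. Time to close.

>>> play_rows(
  increments=[
    [-0.2, [0, -0.5, 2], 0],
    [-0.4, [0, 0, 0], 0],
    [-0.5, [0, 0, 0], 0],
    [-0.6, [0, 0, 0], 0],
    [-1, [0, 0, 0], 0],
    [-1, [0, 0, 0], 0],
    [-1, [0, 0, 0], 0],
    [-1, [0, 0, 0], 0],
  ],
  force=45,
)

```text
time: 13.12
tool_pos: [623.0, -224.1, 196.8]
tcp_rot: [180.0, 0.0, 90.0]
ft_force: [-0.8, 0.7, 2.0]
finger_gap: 12.6
grip_force: 43.7
```

>>> play_rows(
  increments=[
    [-1, [0, 0, -2], 0],
    [-1, [0, 0, -2], 0],
    [-1, [0, 0, -2], 0],
    [-1, [0, 0, -1], 0],
    [-1, [0, 0, 0], 0],
    [-1, [0, 0, 0], 0],
    [-1, [0, 0, 0], 0],
  ],
)

```text
time: 13.7
tool_pos: [623.0, -223.9, 203.3]
tcp_rot: [-180.0, -0.0, 90.0]
ft_force: [1.6, 2.1, -5.2]
finger_gap: 12.3
grip_force: 43.8
```

>>> play_rows(
  increments=[
    [-1, [0, -2, 0], 0],
    [-1, [0, -3, 0], 0],
    [-1, [0, -3, 0], 0],
    [-1, [0.2, -3, 0], 0],
    [-1, [0, -3, 0], 0],
    [-1, [0, 0, 0], 0],
    [-1, [0, 0, 0], 0],
  ],
)

```text
time: 14.28
tool_pos: [608.4, -224.0, 203.9]
tcp_rot: [-180.0, 0.0, 90.0]
ft_force: [-1.9, 2.3, -2.6]
finger_gap: 12.7
grip_force: 44.0
```

>>> play_rows(
  increments=[
    [-1, [0.1, -4, 0.3], 0],
    [-1, [0.1, -4, 0.3], 0],
    [-1, [0.1, -4, 0.3], 0],
    [-1, [0.1, -4, 0.3], 0],
    [-1, [0.1, -4, 0.3], 0],
    [-1, [0.1, -3, 0.3], 0],
    [-1, [0, 0, 0], 0],
    [-1, [0, 0, 0], 0],
  ],
)

```text
time: 14.95
tool_pos: [585.4, -223.4, 201.9]
tcp_rot: [-180.0, 0.0, 90.0]
ft_force: [-1.8, 2.1, 0.1]
finger_gap: 12.8
grip_force: 44.4
```

Run:
```python
from h import *
s=snapshot("wrist"); save(s,"w7.png"); print(pp("bolt_knob",s))
print(pp("bolt_knob",snapshot("scene")))
```

```text
[([586.7, -223.8, 217.0], 0.79)]
[([545.7, 75.4, 10.5], 0.65), ([587.6, -227.6, 220.1], 0.46), ([677.5, -266.8, 221.8], 0.25)]
```

View pics/w7.png

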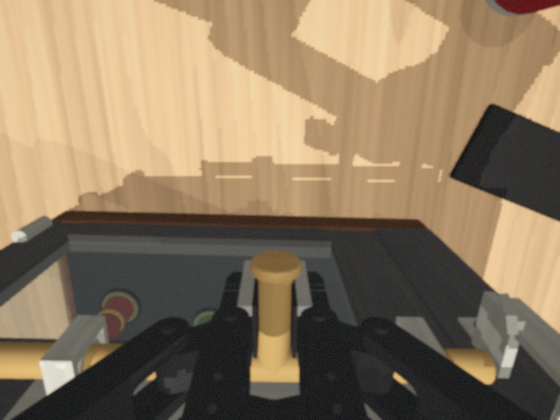

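The wrist view shows the knob still pinched at (273,300). The bolt tip at (488,365) is now clear of the keeper at (510,345), about 38 mm back. I'll swing the door along its arc, turning the tool with it.

>>> play_rows(
  increments=[
    [-1, [4.2, -0.8, 0], -0.02],
    [-1, [8.4, -1.7, 0], -0.04],
    [-1, [8.4, -1.7, 0], -0.04],
    [-1, [8.4, -1.7, 0], -0.04],
    [-1, [8.4, -1.7, 0], -0.04],
    [-1, [8.4, -1.7, 0], -0.04],
    [-1, [0, 0, 0], 0],
    [-1, [0, 0, 0], 0],
  ],
)

```text
time: 15.82
tool_pos: [572.8, -178.4, 201.9]
tcp_rot: [180.0, 0.1, 102.6]
ft_force: [0.6, -1.2, -1.3]
finger_gap: 12.3
grip_force: 43.8
```

Run:
```python
from h import *
s=snapshot("scene"); print(pp("door_edge",s),pp("bolt_knob",s))
for q in ["case_door","bolt","bolt_lift","door_edge","bolt_knob"]:
    for r in regions_of(q,s)[:2]:
        ys,xs=np.nonzero(r["mask"]); print(q,round(r["p"],2),len(xs),xs.min(),xs.max(),ys.min(),ys.max())
```

```text
[([672.3, -205.5, 224.4], 0.89)] [([574.0, -184.9, 217.6], 0.44)]
case_door 0.56 3247 175 233 127 240
bolt 0.61 161 184 222 162 183
door_edge 0.73 3312 175 233 127 240
bolt_knob 0.72 168 185 227 141 183
```

>>> play_rows(
  increments=[
    [-1, [8.4, -1.7, 0], -0.04],
    [-1, [8.4, -1.7, 0], -0.04],
    [-1, [8.4, -1.7, 0], -0.04],
    [-1, [8.4, -1.7, 0], -0.04],
    [-1, [4.2, -0.8, 0], -0.02],
    [-1, [0, 0, 0], 0],
    [-1, [0, 0, 0], 0],
    [-1, [0, 0, 0], 0],
  ],
)

```text
time: 16.88
tool_pos: [554.6, -144.7, 201.8]
tcp_rot: [180.0, 0.0, 112.8]
ft_force: [-1.1, -2.4, -1.0]
finger_gap: 12.4
grip_force: 43.9
```

Run:
```python
from h import *
s=snapshot("scene"); print(pp("door_edge",s),pp("bolt_knob",s)); print(sense()["ft_force"],sense()["wrist_torque"])
im=s["color"].copy()
M={}
for q,c in [("case_door",0),("bolt",1)]:
    r=regions_of(q,s)
    if r: M[q]=r[0]["mask"]; im[M[q],c]=255
if len(M)==2: print([m.sum() for m in M.values()],(M["case_door"]&M["bolt"]).sum())
a=cv2.resize(im[100:260,120:300],None,fx=3,fy=3,interpolation=0)
cv2.imwrite("pics/o1.png",a[:,:,::-1])
```

```text
[([659.7, -150.4, 223.5], 0.8), ([396.0, 317.7, 7.0], 0.64), ([674.9, 339.5, 0.2], 0.18)] [([553.7, -149.9, 217.6], 0.44), ([545.6, 79.4, 9.6], 0.44)]
[-0.73090549 -1.81652995  0.24002278] [-0.40587025  0.18653632 -0.06181208]
[np.int64(2386), np.int64(133)] 133
```

View pics/o1.png

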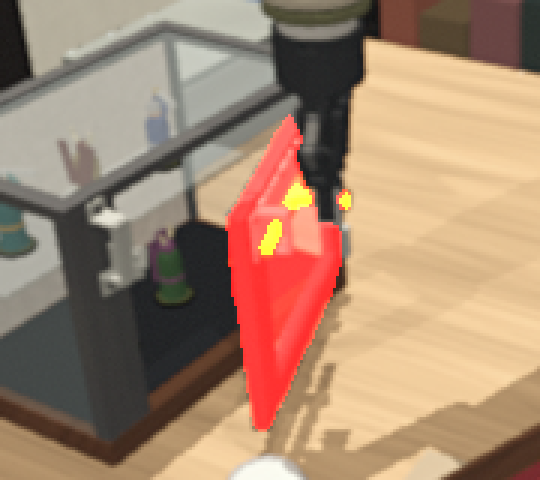

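The crop shows the door about 0.39 rad ajar, held by the knob. The network's door region includes the bolt and its knob cap, so the knob grip counts as holding the door. A last check, then hand in.

>>> play_rows(
  increments=[
    [-1, [0, 0, 0], 0],
    [-1, [0, 0, 0], 0],
    [-1, [0, 0, 0], 0],
    [-1, [0, 0, 0], 0],
    [-1, [0, 0, 0], 0],
    [-1, [0, 0, 0], 0],
  ],
)

```text
time: 17.63
tool_pos: [554.4, -144.3, 201.8]
tcp_rot: [-180.0, 0.0, 112.9]
ft_force: [-0.4, -2.3, -0.6]
finger_gap: 12.2
grip_force: 43.9
```

Run:
```python
from h import *
s=snapshot("scene"); print([pp(q,s)[:2] for q in ("door_edge","hero_center","board_place","drink_can")])
print(sense()["tool_pos"], sense()["grip_force"]); print(hand_in())
```

```text
[[([657.1, -153.1, 220.9], 0.75)], [([505.7, 373.4, 45.7], 0.54)], [([503.5, 376.5, 9.5], 0.81)], [([778.5, -56.9, -1.9], 0.66)]]
[ 554.46026672 -144.20819113  201.80838464] 43.88348400592804
the job is handed in; nothing more can be done
None
```

I handed the job in with the blue figure upright in its place on the board, the bolt drawn back about 38 mm, and the arm still holding the door by the knob at about 0.39 rad; no verdict came back.

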